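Open the bead tub and put the finished bead in

ROBOT

A 6-joint arm with a two-finger parallel gripper is mounted at the origin on the work surface. World frame = base frame: x ahead of the robot, y to its left, z up, the work surface at z = 0. Lengths are in m, angles in degrees, forces in N, time in s.
With the tool pointing down it reaches from about 0.3 to 0.75 m from the base axis. Payload 8.5 kg.
Tool frame: the origin (TCP) lies at the centre of the arm's flange, where the gripper is bolted on; the fingertips stand 173 mm ahead of it and the grasp point (between the pads) lies env.pinch_z ahead of it (env.pinch_z is the distance from the TCP to the grasp point, in m); z points along the fingers, y is the line along which they close (so a half turn about z gives the same grasp; the last joint's range is limited). The gripper opens to 85 mm and grips with 20 to 120 N. Pads are 22 mm wide; open, the fingers measure 114 mm over their backs; the gripper's body (76 mm by 85 mm) begins 54 mm behind the grasp point. The pads swing forward as they close: fully open they stand 13 mm farther back than shut.
Start: joints at [-80.862, 21.807, 74.336, -0, 83.858, -12.336], TCP at [0.201, -0.512, 0.405] pointing down, gripper open.
Joint ranges: [-178.18, 178.18], [-50.72, 133.34], [12.68, 142.11], [-81.47, 261.47], [9.98, 163.14], [-165.26, 165.26]. Speed limits (degrees/s): [136.94, 136.94, 180, 180, 180, 180].

INTERFACE

Orientations are given as a 3x3 rotation matrix whose columns are the frame's x, y, z axes.
In Python, from rig import env, get_image, job, spotter gives the robot as it stands. The module is installed in compiled form; this text tells all that it offers.
- The arm moves only by the shell command python3 -m creep 'ROWS' [FORCE]. ROWS is text: rows parted by semicolons, each of 7 numbers parted by spaces: the turn, a rotation vector about the tool's x, y, z in units of 8 degrees (1.0 is 8 degrees), then the shift along the tool's x, y, z in units of 30 mm (1.0 is 30 mm), then the finger opening in mm, from 0 to 85.4. A call has 1 to 12 rows; each row is the pose to reach, as a shift and turn from the pose commanded when the call began, along the tool's axes at that moment; what a row does not reach only later rows make up. A row lasts 1/10 s, in which the tool goes at most 50 mm and 8.59 degrees, less where a joint would pass 70% of its speed; a pose out of reach is approached as far as the arm can. A call with a gripper value outside its range is refused whole. The fingers move at their own pace and stop on an object; FORCE is the grip in N (left out, the last holds). Time passes only in rows, so rows that repeat a pose let the fingers close. It gives the time, the measured TCP pose, the force, the opening and the grip force at its end, in the units of the state.
- env.observe(): the state, without advancing time (a new reading comes with each control period).
- get_image(name): name is "side" or "top"; returns a dict with "image" (400x640x3 uint8, blue, green, red), "depth" (400x640 float32, m along the optical axis (not along the pixel's ray), 0 where there is no reading), "intrinsics" (3x3 intrinsics, pixels), "view" (4x4, takes a point from world to camera coordinates). Camera axes: x right, y up, looking along -z (the intrinsics and any distortion apply to the point x, -y, -z); pixel columns grow to the right and rows downward; lengths in m; the calibration is good to about 2 mm. A picture is of the moment at which its call begins.
- job.close_job(): hands the job in; it is judged then, once.
Trained networks look in a picture, given as the dict that the camera call returned (one of the last four; its "shot" number tells which), for a name from the list of things; names that differ only in an ending like _2 or _b are one class to them, and where a whole thing is asked for, a point or a joint stands for the part that bears it (a point fixed in the world has none). Each returns a list of dicts, best first, with "p" (0 to 1); they miss things now and then, are a little off and sometimes report something else, mostly with a low value. They report only what shows in the picture. A call takes as long as a camera call. They do not tell look-alikes from the thing itself.
- spotter.boxes_of(label, picture): "xy" ([column, row] in pixels, amid what is visible of it).
The state is a dict: "time_s": time; "q": joint angles; "qvel": joint speeds; "joint_efforts": joint torques, N m; "position": TCP position; "tool_rot": TCP orientation; "ft_force": force on the tool from outside, world axes, zero at the start; "wrist_torque": the same for the moment, N m; "grip_width": finger opening in m; "gripper_force": force on a finger pad.
Only numpy, scipy, OpenCV 4.12 (cv2) and the standard library are available. Lean on these libraries where they do the work, as an engineer would, in place of code of your own. Each camera call takes 0.05 s, during which the arm holds its last target. There are 200 camera calls.

TASK

The big pillow bead is dry, so start its storage tub: take the wide low tub's loose lid by the thumb tab and tip it up about 20 degrees with its far edge still resting on the rim, then lift it off and lay it flat on the newspaper. Then lower the bead gently onto the floor of the tub, without dropping it, and leave the tub open where it stands for the rest of the batch. Set the lid down rather than dropping it, and do not disturb the tall canister, the bottle or the dish of beads.

Things in the scene. Friction and masses are not known exactly. Their poses are not given: they have to be found in the camera images.
- lid_tab (a point): Centre of the thumb tab of the tub's lid, the place to take the lid: a flat cream plastic tongue, 26 mm wide (along y), 6 mm thick (z), that sticks 29 mm straight out (along +x) from the round edge of the lid, its top flush with the lid's top. This point is 83.5 mm from the lid's axis, 14 mm beyond its round edge and 3 mm below its top. Axes as lid_mid. On the tub it is 60 mm above the table, free below and beside, and points towards the robot, within 60 degrees.
- lid_mid (a point): Centre of the lid, on its axis and half-way up. The lid is a shallow cream plastic cap of 139 mm diameter, 15 mm high over all: a 3 mm top plate with a skirt hanging 12 mm below it (inner radius 67 mm); about 60 g, without snap or thread: it only rests loosely over the tub's rim, with about 2 mm play all round. x points from the axis to the thumb tab, z up out of the lid's top. On the tub its centre is 55.5 mm above the table; lying right way up on the table, 7.5 mm.
- lid_heel (a point): Lowest inner corner of the lid's skirt opposite the thumb tab, 67 mm from the axis (at -x of the lid) and 7.5 mm below lid_mid: the line about which the lid swings when its tab is raised with the far edge left on the rim. It must stay near the rim while the lid is tipped. Axes as lid_mid.
- tub: Wide low round tub of cream plastic, empty and open-topped under its lid: 60 mm high, outer diameter 130 mm at the rim and 118 mm at the foot, wall 3 mm, floor 4 mm thick; about 250 g, standing loose on the table. Origin at the centre of its underside, z up.
- bead_mid (a point): Centre of the finished bead, half-way up: a glazed ceramic pillow-shaped bead, brown with white patches, 52 mm long (x), 34 mm wide (y), 18 mm thick (z), about 60 g, lying flat and loose on the newspaper (centre 9 mm above the table). Much larger than the round 18 mm beads in the dish.
- newspaper: Folded newspaper lying flat on the table, 300 mm (x) by 440 mm (y), thinner than 1 mm. Origin at its centre. The bead lies somewhere on it and the lid is to be laid on a free part of it.
- canister: Bystander: tall closed canister, white with a grey screw cap, 95 mm diameter, 149 mm high. Origin at the centre of its underside. It stands on the other side of the newspaper from the tub.
- bottle: Bystander: yellow paint bottle, 62 mm diameter, 149 mm high, beyond the newspaper. Origin at the centre of its underside.
- bead_dish: Bystander: round white dish full of small round beads, 124 mm diameter, 35 mm high, beyond the newspaper. Origin at the centre of its underside.
There are look-alikes about, which are no part of the job. What is meant by the part that bears lid_tab is not black, and is the larger of those in its own colour.

How it is judged:
By the outcome, as a careful person would: the job done as asked, in the order asked, and still so for the second after the job is handed in, with the robot touching nothing.
It also fails if it takes over 64 s, if anything falls off the work surface, if the arm or the gripper's body presses on something with over 40 N, if the wrist force passes 120 N, or if a joint passes its speed limit or range.

## Working session

There is one attempt and no reset: what is moved stays moved. The work goes in short steps, Python scripts to look and compute and a shell command to move; the robot and the scene stay as the last step left them, time stands still between calls to the robot, and variables do not carry over. Pictures are saved under pics/ and viewed, at most 14 in all, crops included, and the job is handed in when it is done.

```bash
mkdir -p pics
cat > h.py <<'E'
import numpy as np, cv2
from rig import env, get_image, job, spotter
def world(p,u,v,r=2,z=None):
    K=p["intrinsics"];V=np.linalg.inv(p["view"])
    u,v=float(u),float(v)
    ray=np.array([(u-K[0,2])/K[0,0],-(v-K[1,2])/K[1,1],-1.])
    if z is None:
        d=p["depth"][int(v)-r:int(v)+r+1,int(u)-r:int(u)+r+1];d=np.median(d[d>0])
    else:
        o=V[:3,3];w=V[:3,:3]@ray;d=(z-o[2])/w[2]
    return V[:3,:3]@(ray*d)+V[:3,3]
def pix(p,w):
    c=p["view"]@np.r_[w,1];K=p["intrinsics"]
    return K[0,0]*c[0]/-c[2]+K[0,2],K[1,1]*-c[1]/-c[2]+K[1,2]
E
python3 - <<'E'
from h import *
np.set_printoptions(precision=4,suppress=True)
o=env.observe();print(env.pinch_z,o["position"],o["tool_rot"],o["grip_width"])
for n in("top","side"):
    p=get_image(n);cv2.imwrite(f"pics/{n}0.png",p["image"])
    print(n,[k for k in p],p["view"])
    for l in["lid_tab","lid_mid","tub","bead_mid","newspaper","canister","bottle","bead_dish"]:
        for b in spotter.boxes_of(l,p)[:4]:
            print(l,round(b["p"],2),np.round(b["xy"]),world(p,*b["xy"]))
E
```

```text
0.1547 [ 0.2013 -0.5118  0.4041] [[ 0.9306  0.3661 -0.0003]
 [ 0.3661 -0.9306  0.0015]
 [ 0.0003 -0.0015 -1.    ]] 0.08503811017129242
top ['image', 'depth', 'intrinsics', 'view', 'shot'] [[-0.0154 -0.9999 -0.0053 -0.0039]
 [ 0.9839 -0.0161  0.1783 -0.5471]
 [-0.1783 -0.0025  0.984  -1.3782]
 [ 0.      0.      0.      1.    ]]
lid_tab 0.81 [434. 276.] [ 0.315  -0.3762  0.0093]
lid_tab 0.76 [411. 161.] [ 0.6848 -0.3234  0.0117]
lid_mid 0.9 [437. 274.] [ 0.3189 -0.3867  0.0104]
lid_mid 0.79 [414. 212.] [ 0.5081 -0.3143  0.0608]
lid_mid 0.66 [415. 160.] [ 0.6897 -0.3361  0.0102]
bead_mid 0.74 [292. 195.] [0.5775 0.0677 0.0155]
bead_mid 0.34 [354. 128.] [ 0.7665 -0.1308  0.1148]
newspaper 0.61 [312. 202.] [0.5583 0.0037 0.0005]
canister 0.74 [215. 204.] [0.5301 0.2825 0.1473]
bottle 0.81 [354. 129.] [ 0.7634 -0.1323  0.1069]
bead_dish 0.85 [268. 136.] [0.7703 0.1413 0.0317]
side ['image', 'depth', 'intrinsics', 'view', 'shot'] [[-0.8967 -0.4425 -0.0148  0.502 ]
 [ 0.2842 -0.6008  0.7472 -0.1952]
 [-0.3395  0.6657  0.6645 -0.9131]
 [ 0.      0.      0.      1.    ]]
lid_tab 0.93 [388. 140.] [ 0.5011 -0.3106  0.0613]
lid_tab 0.56 [336. 138.] [ 0.6715 -0.3242  0.0107]
lid_tab 0.48 [443. 160.] [ 0.3417 -0.3486  0.0111]
lid_mid 0.8 [336. 138.] [ 0.6746 -0.3295  0.0089]
lid_mid 0.77 [442. 158.] [ 0.3493 -0.3587  0.011 ]
lid_mid 0.66 [383. 139.] [ 0.5156 -0.3106  0.0597]
lid_mid 0.3 [382. 155.] [ 0.4998 -0.2594  0.0393]
tub 0.71 [380. 157.] [ 0.5034 -0.2586  0.0314]
tub 0.6 [390. 140.] [ 0.4947 -0.3096  0.0614]
bead_mid 0.81 [302. 226.] [0.5819 0.0671 0.016 ]
canister 0.95 [262. 283.] [0.5178 0.3282 0.1329]
bottle 0.86 [268. 148.] [ 0.7726 -0.1008  0.0823]
bead_dish 0.9 [218. 218.] [0.7702 0.1454 0.0317]
```

View pics/top0.png

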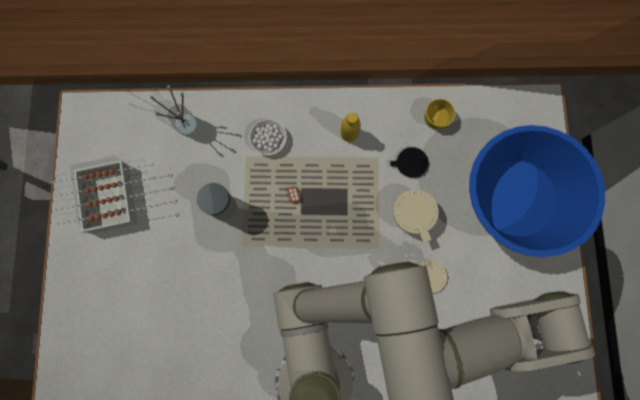

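View pics/side0.png

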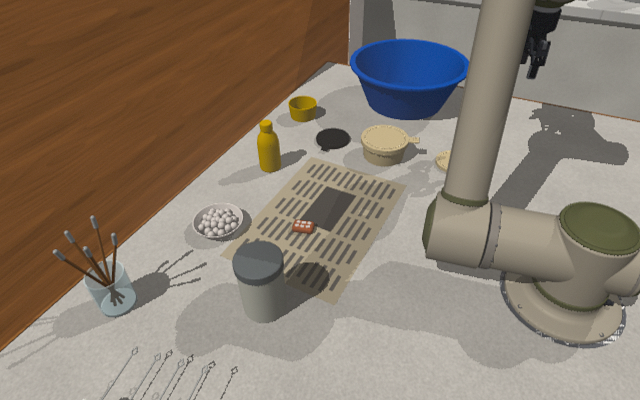

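Three lid look-alikes show in the top view: black at (411,161), small cream on the table at (436,276), and large cream on the tub at (416,212). The last fits because it is not black, is the larger cream one, and sits about 60 mm up on the tub. I'll confirm this with one crop and measure.

Run:
```python
from h import *
np.set_printoptions(precision=4,suppress=True)
def cloud(p):
    K=p["intrinsics"];V=np.linalg.inv(p["view"]);d=p["depth"];v,u=np.mgrid[:400,:640]
    c=np.stack([(u-K[0,2])/K[0,0]*d,-(v-K[1,2])/K[1,1]*d,-d],-1)
    return c@V[:3,:3].T+V[:3,3]
from scipy.optimize import least_squares
for n in("top","side"):
    p=get_image(n);W=cloud(p);im=p["image"].astype(int)
    m=(p["depth"]>0)&(np.hypot(W[...,0]-.5,W[...,1]+.32)<.13)&(W[...,2]>.056)&(W[...,2]<.075)
    P=W[m];c=np.median(P[:,:2],0)
    for _ in range(20):
        r=P[np.hypot(*(P[:,:2]-c).T)<.072,:2]
        hull=cv2.minEnclosingCircle(r.astype(np.float32)); c=.5*c+.5*np.array(hull[0])
    t=P[np.hypot(*(P[:,:2]-c).T)>.076]
    print(n,"lid",c,hull,len(P),"z",np.median(P[:,2]),"tab",t.mean(0) if len(t) else None,len(t), P.min(0),P.max(0))
    if len(t): a=t.mean(0)[:2]-c; print("ang",np.degrees(np.arctan2(a[1],a[0])),np.hypot(*a))
    m=(np.hypot(W[...,0]-.58,W[...,1]-.067)<.05)&(W[...,2]>.007)&(W[...,2]<.03)&(p["depth"]>0)
    P=W[m];print("bead",len(P),P.mean(0),P.min(0),P.max(0),cv2.minAreaRect((P[:,:2]*1000).astype(np.float32)))
    hsv=cv2.cvtColor(p["image"],cv2.COLOR_BGR2HSV)
    box=(slice(130,300),slice(270,460)) if n=="top" else (slice(110,250),slice(280,460))
    cv2.imwrite(f"pics/{n}crop.png",cv2.resize(p["image"][box],None,fx=4 if n=="side" else 3.4,fy=4 if n=="side" else 3.4,interpolation=cv2.INTER_CUBIC))
# newspaper corners
p=get_image("top")
for uv in[(247,157),(378,157),(378,246),(244,246)]:print(uv,world(p,*uv,z=0))
```

```text
top lid [ 0.5074 -0.321 ] ((0.5074244141578674, -0.32099032402038574), 0.07199115306138992) 1570 z 0.06120569941641918 tab [ 0.4263 -0.3452  0.0618] 50 [ 0.4159 -0.3868  0.056 ] [ 0.5795 -0.2486  0.0704]
ang -163.40276429714072 0.08461302420159522
bead 160 [0.5779 0.0606 0.0157] [0.5431 0.0405 0.0073] [0.6045 0.0795 0.0278] ((573.7894287109375, 59.95504379272461), (39.002933502197266, 61.40229415893555), 89.70984649658203)
side lid [ 0.5095 -0.3166] ((0.5094501972198486, -0.3165910243988037), 0.0719427689909935) 1125 z 0.061923358528522376 tab [ 0.4415 -0.3467  0.0614] 41 [ 0.4193 -0.3917  0.0562] [ 0.5834 -0.2481  0.0666]
ang -156.11539590674133 0.07426108355882893
bead 239 [0.5801 0.0646 0.0158] [0.5553 0.0419 0.0073] [0.6081 0.0835 0.0214] ((581.4426879882812, 62.13486862182617), (50.87889862060547, 36.92992401123047), 12.709957122802734)
(247, 157) [0.7114 0.215  0.    ]
(378, 157) [ 0.7041 -0.2178  0.    ]
(378, 246) [ 0.4107 -0.2063  0.    ]
(244, 246) [0.4175 0.2211 0.    ]
```

View pics/topcrop.png

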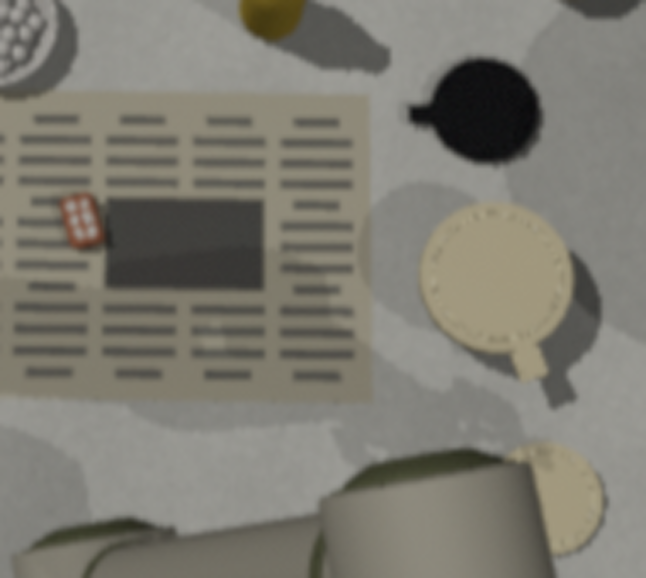

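The crop shows the large cream lid on the tub, centre about (497,276), with its tab pointing down-right at about (533,362). This is the one meant. The bead is at about (82,220), tilted roughly 13°.

```bash
cat >> h.py <<'E'
from scipy.spatial.transform import Rotation as Ro
def rowto(pos,R=None):
    o=env.observe();R0=o["tool_rot"];R=R0 if R is None else R
    return np.round(np.r_[np.degrees(Ro.from_matrix(R0.T@R).as_rotvec())/8, R0.T@(np.array(pos)-o["position"])/.03],3)
def down(a):  # tool down, tool x at angle a
    a=np.radians(a);c,s=np.cos(a),np.sin(a)
    return np.array([[c,s,0],[s,-c,0],[0,0,-1.]])
E
python3 - <<'E'
from h import *
np.set_printoptions(precision=4,suppress=True)
p=get_image("top");c=world(p,416.2,211.2,z=.063);t=world(p,426.8,236.5,z=.063)
a=t-c;print(c,t,np.hypot(*a[:2]),np.degrees(np.arctan2(a[1],a[0])))
s=get_image("side")
ct=np.array([.508,-.319,.063]);tt=ct+.0835*np.array([np.cos(np.radians(-160)),np.sin(np.radians(-160)),0])
print(tt,pix(p,tt),pix(s,tt),pix(s,ct))
print("above",rowto([tt[0],tt[1],.29],down(20)))
im=s["image"][110:180,340:440].copy();cv2.imwrite("pics/sidetab.png",cv2.resize(im,None,fx=7,fy=7,interpolation=cv2.INTER_CUBIC))
im=p["image"][180:260,370:470].copy();cv2.imwrite("pics/toptab.png",cv2.resize(im,None,fx=7,fy=7,interpolation=cv2.INTER_CUBIC))
E
```

```text
[ 0.5111 -0.3202  0.063 ] [ 0.4322 -0.3483  0.063 ] 0.08369531575227747 -160.36861538422852
[ 0.4295 -0.3476  0.063 ] (np.float64(426.6107601607184), np.float64(237.38465904042465)) (np.float64(416.0227235420582), np.float64(138.37871844658503)) (np.float64(386.79527323584284), np.float64(136.9897303001242))
above [ 0.     0.     0.184  9.083 -2.31   3.824]
```

View pics/sidetab.png

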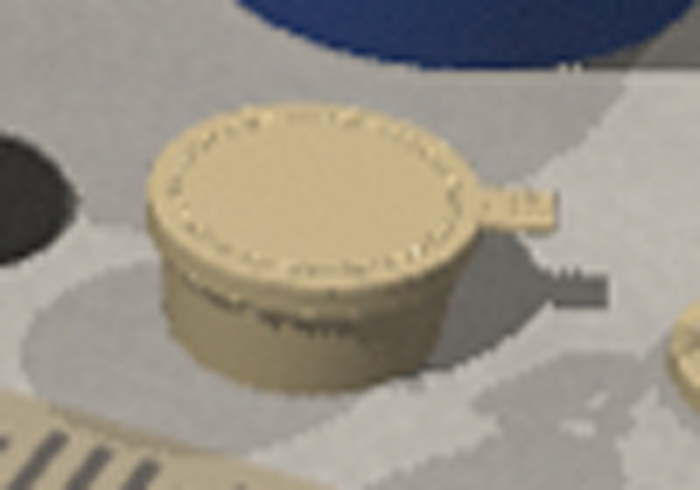

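View pics/toptab.png

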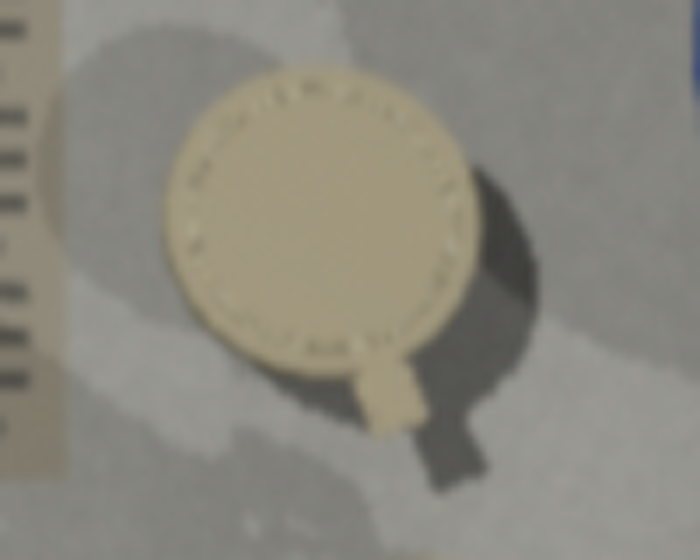

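```bash
python3 -m creep '0 0 0.05 2 -0.5 0.8 50;0 0 0.1 4 -1 1.6 50;0 0 0.15 6 -1.5 2.5 50;0 0 0.18 8 -2 3.3 50;0 0 0.18 9.18 -2.27 3.82 50;0 0 0.18 9.18 -2.27 3.82 50;0 0 0.18 9.18 -2.27 3.82 50;0 0 0.18 9.18 -2.27 3.82 50' 40
python3 - <<'E'
from h import *
print(rowto([.4325,-.3478,.224],down(20)), env.observe()["position"])
s=get_image("side");cv2.imwrite("pics/side2.png",cv2.resize(s["image"][60:180,340:480],None,fx=5,fy=5,interpolation=cv2.INTER_CUBIC))
E
```

```text
time_s: 1.95
position: [0.4334, -0.3469, 0.2896]
tool_rot: [[0.939, 0.345, -0.001], [0.345, -0.939, 0.001], [-0.001, -0.001, -1.0]]
ft_force: [-0.4, -0.3, 0.4]
grip_width: 0.0496
gripper_force: 0.0
[-0.006  0.004  0.022 -0.038  0.018  2.188] [ 0.43344242 -0.34694024  0.28964822]
```

View pics/side2.png

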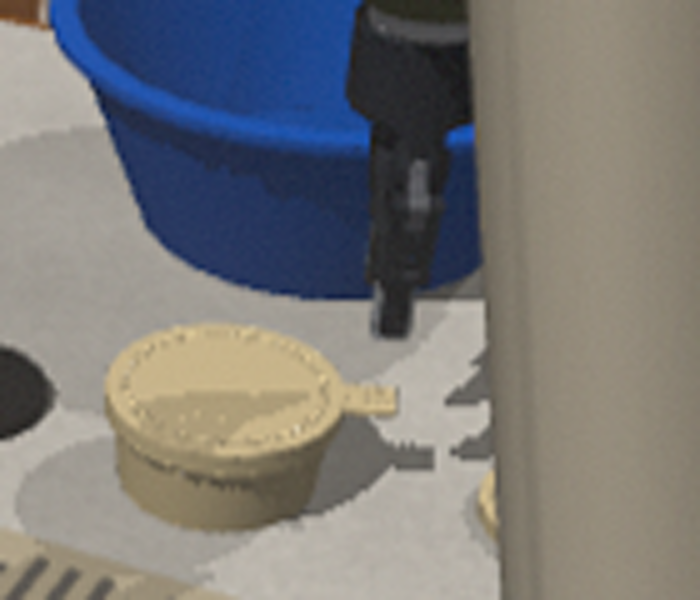

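The gripper hangs over the tab: the near fingertip is at crop (393,330) and the tab at (370,398), still free. I'll descend while checking the projection.

```bash
python3 - <<'E'
from h import *
s=get_image("side");o=env.observe()
for d in(.160,.173): print(pix(s,o["position"]+o["tool_rot"]@[0,-.027,d]))
for xy in[(.4325,-.3478)]: print(pix(s,np.r_[xy,.063]))
E
python3 -m creep '0 0 0 -0.04 0.02 0.6 50;0 0 0.02 -0.04 0.02 1.1 50;0 0 0.02 -0.04 0.02 1.6 50;0 0 0.02 -0.04 0.02 2 50;0 0 0.02 -0.04 0.02 2.19 50;0 0 0.02 -0.04 0.02 2.19 50;0 0 0.02 -0.04 0.02 2.19 50'
python3 - <<'E'
from h import *
s=get_image("side");cv2.imwrite("pics/side3.png",cv2.resize(s["image"][80:180,360:460],None,fx=6,fy=6,interpolation=cv2.INTER_CUBIC))
E
```

```text
(np.float64(418.86238042785124), np.float64(122.54392909333151))
(np.float64(418.2332830825868), np.float64(126.64492323199677))
(np.float64(415.04967558176975), np.float64(138.09528842668357))
time_s: 2.75
position: [0.4317, -0.349, 0.225]
tool_rot: [[0.941, 0.34, 0.001], [0.34, -0.941, -0.001], [0.0, 0.001, -1.0]]
ft_force: [-0.0, -0.3, 0.3]
grip_width: 0.0501
gripper_force: 0.0
```

View pics/side3.png

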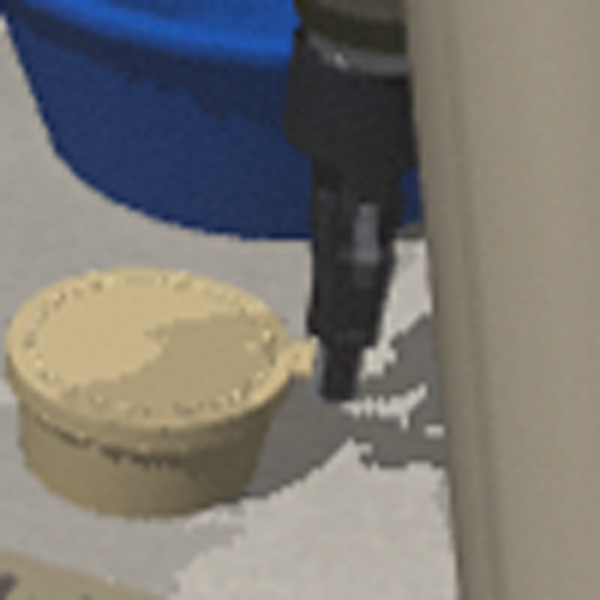

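The finger is at tab height, with its centre about 4 mm farther out than the tab centre (finger at crop x 336, tab about 322). I'll shift in 4 mm and close.

```bash
python3 -m creep '0 0 0 0.12 0 0.03 50;0 0 0 0.12 0 0.03 38;0 0 0 0.12 0 0.03 32;0 0 0 0.12 0 0.03 28;0 0 0 0.12 0 0.03 22;0 0 0 0.12 0 0.03 18;0 0 0 0.12 0 0.03 18;0 0 0 0.12 0 0.03 18' 40
python3 - <<'E'
from h import *
s=get_image("side");cv2.imwrite("pics/side4.png",cv2.resize(s["image"][80:180,360:460],None,fx=5,fy=5,interpolation=cv2.INTER_CUBIC))
# arc rows: pivot heel in tool frame: tab at tool z d, tool x=-lid x
o=env.observe();print(o["position"],o["ft_force"],o["grip_width"])
hz=.048;d=o["position"][2]-hz; P=np.array([.1505-.002,0,d])  # pivot in tool frame
for a in range(2,23,2):
    R=Ro.from_rotvec([0,-np.radians(a),0]).as_matrix()
    print(a,np.round([-a/8,*((P-R@P)/.03)],3))
E
```

```text
time_s: 3.6
position: [0.4352, -0.3473, 0.2236]
tool_rot: [[0.94, 0.34, 0.0], [0.34, -0.94, -0.0], [0.0, 0.0, -1.0]]
ft_force: [-0.0, 0.9, 2.4]
grip_width: 0.0247
gripper_force: 39.1
[ 0.4351906  -0.34731563  0.22361458] [0.53070999 0.3038103  2.28432166] 0.024905551011407435
2 [-0.25   0.207  0.    -0.169]
4 [-0.5    0.42   0.    -0.331]
6 [-0.75   0.639  0.    -0.485]
8 [-1.     0.863  0.    -0.632]
10 [-1.25   1.092  0.    -0.771]
12 [-1.5    1.325  0.    -0.901]
14 [-1.75   1.563  0.    -1.024]
16 [-2.     1.805  0.    -1.138]
18 [-2.25   2.051  0.    -1.243]
20 [-2.5    2.301  0.    -1.34 ]
22 [-2.75   2.553  0.    -1.428]
```

```bash
python3 -m creep '0 -0.25 0 0.207 0 -0.169 18;0 -0.5 0 0.42 0 -0.331 18;0 -0.75 0 0.639 0 -0.485 18;0 -1 0 0.863 0 -0.632 18;0 -1.25 0 1.092 0 -0.771 18;0 -1.5 0 1.325 0 -0.901 18;0 -1.75 0 1.563 0 -1.024 18;0 -2 0 1.805 0 -1.138 18;0 -2.25 0 2.051 0 -1.243 18;0 -2.5 0 2.301 0 -1.34 18;0 -2.5 0 2.301 0 -1.34 18;0 -2.5 0 2.301 0 -1.34 18'
python3 - <<'E'
from h import *
s=get_image("side");cv2.imwrite("pics/side5.png",cv2.resize(s["image"][80:180,340:460],None,fx=6,fy=6,interpolation=cv2.INTER_CUBIC))
E
```

```text
time_s: 4.85
position: [0.4999, -0.3239, 0.2633]
tool_rot: [[0.884, 0.34, -0.321], [0.32, -0.94, -0.116], [-0.341, -0.0, -0.94]]
ft_force: [-0.3, 0.4, -0.1]
grip_width: 0.0246
gripper_force: 39.2
```

View pics/side5.png

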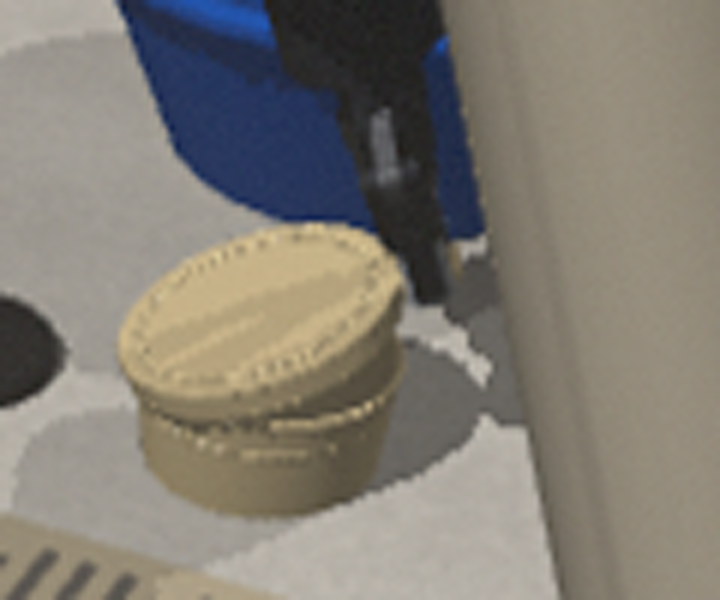

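Tipped about 20°: the far edge rests on the rim at crop (130,390) and the tab side is raised. Next, lift straight up.

```bash
python3 -m creep '0 0 0 -0.1 0 -0.28 18;0 0 0 -0.24 0 -0.66 18;0 0 0 -0.41 0 -1.13 18;0 0 0 -0.61 0 -1.69 18;0 0 0 -0.68 0 -1.88 18;0 0 0 -0.68 0 -1.88 18'
python3 - <<'E'
from h import *
np.set_printoptions(suppress=True)
print(rowto([.484,-.143,.29],down(20)),rowto([.484,-.143,.20],down(20)),env.observe()["position"])
E
```

```text
time_s: 5.5
position: [0.5001, -0.3239, 0.325]
tool_rot: [[0.884, 0.34, -0.32], [0.319, -0.94, -0.118], [-0.341, 0.002, -0.94]]
ft_force: [-0.2, 0.7, -0.7]
grip_width: 0.0247
gripper_force: 39.3
[ 0.013  2.491 -0.019  1.846 -5.856  0.559] [ 0.013  2.491 -0.019  2.869 -5.862  3.38 ] [ 0.50007714 -0.32389969  0.32503821]
```

```bash
python3 -m creep '0 0.15 0 0.1 -0.4 0 18;0 0.4 0 0.25 -1 0.05 18;0 0.7 0 0.5 -1.7 0.1 18;0 1.05 0 0.75 -2.5 0.2 18;0 1.4 0 1 -3.3 0.3 18;0 1.75 0 1.25 -4.1 0.4 18;0 2.1 0 1.5 -4.9 0.5 18;0 2.35 0 1.75 -5.5 0.55 18;0 2.49 -0.02 1.85 -5.86 0.56 18;0 2.49 -0.02 1.85 -5.86 0.56 18;0 2.49 -0.02 1.85 -5.86 0.56 18'
python3 - <<'E'
from h import *
np.set_printoptions(suppress=True,precision=4)
s=get_image("top");K=s["intrinsics"];V=np.linalg.inv(s["view"]);d=s["depth"];v,u=np.mgrid[:400,:640]
W=np.stack([(u-K[0,2])/K[0,0]*d,-(v-K[1,2])/K[1,1]*d,-d],-1)@V[:3,:3].T+V[:3,3]
hsv=cv2.cvtColor(s["image"],cv2.COLOR_BGR2HSV)
m=(abs(W[...,2]-.125)<.035)&(np.hypot(W[...,0]-.56,W[...,1]+.115)<.065)&(hsv[...,1]>50)&(hsv[...,0]<35)
P=W[m];c,r,_,_=np.linalg.lstsq(np.c_[P[:,:2]-[.56,-.115],np.ones(len(P))],P[:,2],rcond=None)
print("plane",c,len(P),np.sqrt(r/len(P)));print(env.observe()["position"],rowto([.484,-.143,.1775],down(20)))
cv2.imwrite("pics/top6.png",s["image"])
E
```

```text
time_s: 6.6
position: [0.4841, -0.143, 0.2889]
tool_rot: [[0.94, 0.343, -0.002], [0.343, -0.94, -0.0], [-0.002, -0.0, -1.0]]
ft_force: [0.3, -0.4, 0.0]
grip_width: 0.0249
gripper_force: 39.3
plane [-0.0122 -0.0145  0.1263] 537 [0.0028]
[ 0.4842 -0.1433  0.289 ] [-0.001  0.012  0.     0.004 -0.012  3.716]
```

View pics/top6.png

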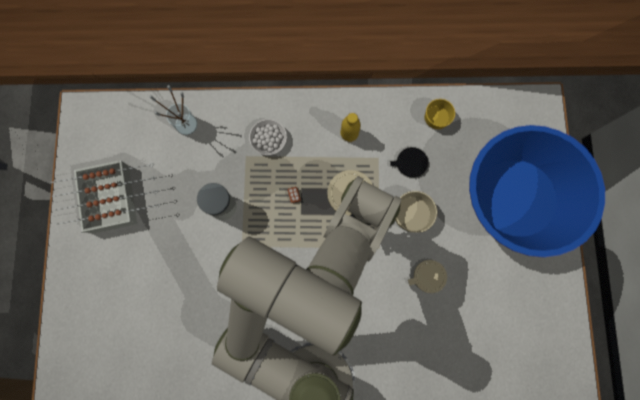

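The lid hangs level over the newspaper at about (348,190), clear of the bead at (293,195), and the tub stands open at (417,212). Now lower it gently.

```bash
python3 -m creep '0 0 0 0 0 0.4 18;0 0 0 0 0 0.9 18;0 0 0 0 0 1.5 18;0 0 0 0 0 2.1 18;0 0 0 0 0 2.6 18;0 0 0 0 0 3 18;0 0 0 0 0 3.3 18;0 0 0 0 0 3.5 18;0 0 0 0 0 3.58 18;0 0 0 0 0 3.65 18;0 0 0 0 0 3.65 18'
python3 -m creep '0 0 0 0 0 0.03 18;0 0 0 0 0 0.06 18;0 0 0 0 0 0.09 18;0 0 0 0 0 0.09 18'
```

```text
time_s: 7.75
position: [0.484, -0.1428, 0.1796]
tool_rot: [[0.94, 0.343, -0.001], [0.343, -0.94, -0.0], [-0.001, -0.0, -1.0]]
ft_force: [0.5, -1.2, -0.2]
grip_width: 0.0249
gripper_force: 39.3
time_s: 8.15
position: [0.4839, -0.1428, 0.1767]
tool_rot: [[0.94, 0.342, -0.001], [0.342, -0.94, -0.0], [-0.001, -0.0, -1.0]]
ft_force: [0.1, 0.2, -0.1]
grip_width: 0.0246
gripper_force: 39.3
```

```bash
python3 -m creep '0 0 0 0 0 0.02 18;0 0 0 0 0 0.04 18;0 0 0 0 0 0.04 18;0 0 0 0 0 0.04 18'
```

```text
time_s: 8.55
position: [0.4838, -0.1428, 0.1761]
tool_rot: [[0.939, 0.343, -0.001], [0.343, -0.939, -0.0], [-0.001, -0.0, -1.0]]
ft_force: [-2.6, 0.2, 7.1]
grip_width: 0.0252
gripper_force: 40.1
```

Contact at 7 N, so the lid is down. Release and rise.

```bash
python3 -m creep '0 0 0 0 0 0 30;0 0 0 0 0 0 40;0 0 0 0 0 0 50;0 0 0 0 0 0 55;0 0 0 0 0 -0.3 55;0 0 0 0 0 -1 55;0 0 0 0 0 -2 55;0 0 0 0 0 -3.3 55;0 0 0 0 0 -4.2 55;0 0 0 0 0 -4.2 55'
python3 - <<'E'
from h import *
np.set_printoptions(suppress=True,precision=4)
for n in("top","side"):
    s=get_image(n);K=s["intrinsics"];V=np.linalg.inv(s["view"]);d=s["depth"];v,u=np.mgrid[:400,:640]
    W=np.stack([(u-K[0,2])/K[0,0]*d,-(v-K[1,2])/K[1,1]*d,-d],-1)@V[:3,:3].T+V[:3,3]
    m=(d>0)&(abs(W[...,2]-.015)<.008)&(np.hypot(W[...,0]-.57,W[...,1]+.11)<.1)
    P=W[m];print(n,"lid",len(P),P.mean(0),P.min(0),P.max(0))
    # bead by colour: reddish
    R=s["image"].astype(int);H=(np.hypot(W[...,0]-.58,W[...,1]-.063)<.05)&(d>0)&(R[...,2]-R[...,1]>25)
    mk=cv2.morphologyEx(H.astype(np.uint8),cv2.MORPH_CLOSE,np.ones((5,5)))
    ys,xs=np.nonzero(mk);Q=np.array([world(s,x,y,z=.012 if n=="side" else .015)[:2] for x,y in zip(xs,ys)])
    print("bead",Q.mean(0),cv2.minAreaRect((Q*1000).astype(np.float32)))
print(rowto([.580,.063,.27],down(13)),env.observe()["position"])
cv2.imwrite("pics/side7.png",cv2.resize(s["image"][100:280,240:460],None,fx=3.3,fy=3.3,interpolation=cv2.INTER_CUBIC))
E
```

```text
time_s: 9.55
position: [0.4844, -0.1428, 0.3055]
tool_rot: [[0.939, 0.343, 0.005], [0.343, -0.939, -0.004], [0.004, 0.005, -1.0]]
ft_force: [-0.1, 0.2, -0.8]
grip_width: 0.055
gripper_force: 0.0
top lid 451 [ 0.5746 -0.0777  0.0139] [ 0.5072 -0.1508  0.0072] [ 0.6595 -0.0333  0.0223]
bead [0.5796 0.0618] ((580.3128051757812, 61.451026916503906), (48.682167053222656, 30.40496253967285), 13.487153053283691)
side lid 1472 [ 0.5576 -0.1103  0.0145] [ 0.4736 -0.1827  0.007 ] [ 0.6329 -0.043   0.0198]
bead [0.582  0.0638] ((582.092041015625, 63.625972747802734), (51.04440689086914, 41.71160125732422), 15.303475379943848)
[ 0.002  0.006  0.879  5.36  -5.34   1.059] [ 0.4838 -0.1426  0.302 ]
```

View pics/side7.png

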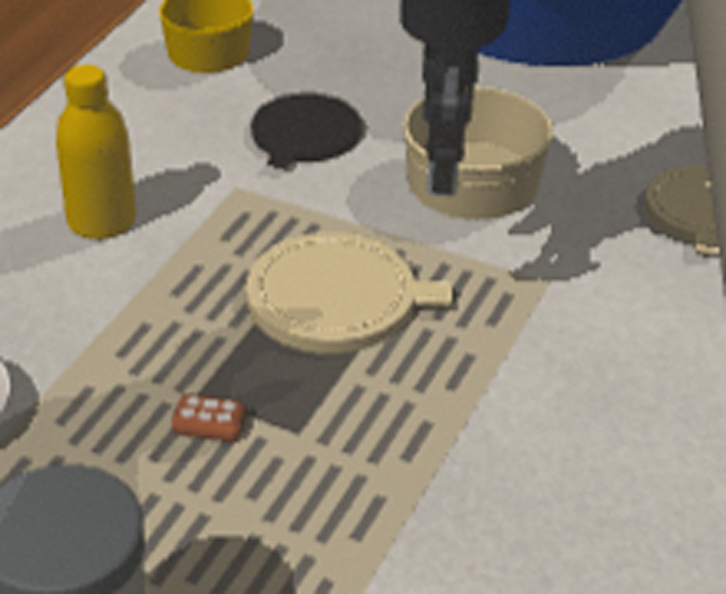

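The lid lies flat on the newspaper at (335,290), the tub is open, and the bead is free at (208,417). On to the bead.

```bash
python3 -m creep '0 0 0.1 0.6 -0.6 0.1 58;0 0 0.3 1.6 -1.6 0.3 58;0 0 0.5 2.6 -2.6 0.5 58;0 0 0.7 3.6 -3.6 0.8 58;0 0 0.75 4.6 -4.6 1.1 58;0 0 0.75 5.2 -5.1 1.5 58;0 0 0.75 5.38 -5.31 1.9 58;0 0 0.75 5.38 -5.31 1.9 58;0 0 0.75 5.38 -5.31 1.9 58'
python3 - <<'E'
from h import *
np.set_printoptions(suppress=True,precision=4)
print(rowto([.581,.0625,.1765],down(14)))
E
```

```text
time_s: 10.55
position: [0.5807, 0.0613, 0.2438]
tool_rot: [[0.97, 0.242, -0.003], [0.242, -0.97, -0.0], [-0.003, -0.001, -1.0]]
ft_force: [-1.1, -0.2, 1.2]
grip_width: 0.0583
gripper_force: 0.0
[-0.005  0.023 -0.001  0.026 -0.035  2.245]
```

```bash
python3 -m creep '0 0.02 0 0.02 -0.03 0.5 58;0 0.02 0 0.02 -0.03 1.1 58;0 0.02 0 0.02 -0.03 1.6 58;0 0.02 0 0.02 -0.03 2 58;0 0.02 0 0.02 -0.03 2.2 58;0 0.02 0 0.02 -0.03 2.24 58;0 0.02 0 0.02 -0.03 2.24 50;0 0.02 0 0.02 -0.03 2.24 42;0 0.02 0 0.02 -0.03 2.24 36;0 0.02 0 0.02 -0.03 2.24 30;0 0.02 0 0.02 -0.03 2.24 26;0 0.02 0 0.02 -0.03 2.24 26' 40
python3 -m creep '0 0 0 0 0 0 26;0 0 0 0 0 -0.2 26;0 0 0 0 0 -0.6 26;0 0 0 0 0 -1.2 26;0 0 0 0 0 -2 26;0 0 0 0 0 -2.8 26;0 0 0 0 0 -3.2 26;0 0 0 0 0 -3.2 26'
python3 - <<'E'
from h import *
from scipy.optimize import least_squares
np.set_printoptions(suppress=True,precision=4)
for n in("top","side"):
    s=get_image(n);K=s["intrinsics"];V=np.linalg.inv(s["view"]);d=s["depth"];v,u=np.mgrid[:400,:640]
    W=np.stack([(u-K[0,2])/K[0,0]*d,-(v-K[1,2])/K[1,1]*d,-d],-1)@V[:3,:3].T+V[:3,3]
    m=(d>0)&(abs(W[...,2]-.06)<.003)&(np.hypot(W[...,0]-.511,W[...,1]+.319)<.09)
    P=W[m][:,:2];r=least_squares(lambda q:np.hypot(*(P-q[:2]).T)-q[2],[.51,-.32,.064],loss="soft_l1",f_scale=.002)
    print(n,len(P),r.x)
cv2.imwrite("pics/side8.png",s["image"][60:300,200:460])
print(rowto([.511,-.319,.30],down(14)))
E
```

```text
time_s: 11.75
position: [0.5816, 0.0632, 0.178]
tool_rot: [[0.97, 0.243, 0.003], [0.243, -0.97, 0.0], [0.003, 0.0, -1.0]]
ft_force: [-1.0, -1.0, 6.0]
grip_width: 0.0332
gripper_force: 41.0
time_s: 12.55
position: [0.5813, 0.0632, 0.275]
tool_rot: [[0.97, 0.243, 0.005], [0.243, -0.97, 0.0], [0.005, 0.001, -1.0]]
ft_force: [0.4, 1.0, -0.8]
grip_width: 0.0327
gripper_force: 40.3
top 111 [ 0.5115 -0.3178  0.0631]
side 143 [ 0.5143 -0.3181  0.0633]
[-0.005 -0.003  0.004 -5.352 11.793 -0.924]
```

View pics/side8.png

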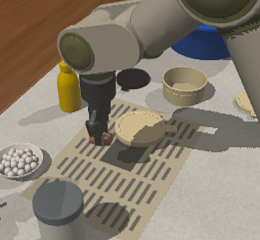

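The bead is held in the air with a 33 mm opening. The tub centre is confirmed at (0.513,-0.318). Carry it over.

```bash
python3 -m creep '0 0 0 -0.2 0.4 -0.3 26;0 0 0 -0.6 1.2 -0.7 26;0 0 0 -1.1 2.3 -0.9 26;0 0 0 -1.6 3.5 -0.9 26;0 0 0 -2.2 4.8 -0.9 26;0 0 0 -2.8 6.1 -0.9 26;0 0 0 -3.4 7.4 -0.9 26;0 0 0 -3.9 8.7 -0.9 26;0 0 0 -4.5 9.9 -0.9 26;0 0 0 -4.9 10.9 -0.9 26;0 0 0 -5.2 11.5 -0.9 26;0 0 0 -5.29 11.75 -0.9 26'
python3 -m creep '0 0 0 0 0 0 26;0 0 0 0 0 0 26'
python3 - <<'E'
from h import *
np.set_printoptions(suppress=True,precision=4)
print(rowto([.513,-.318,.182],down(14)))
E
```

```text
time_s: 13.85
position: [0.5115, -0.3198, 0.2992]
tool_rot: [[0.971, 0.24, 0.0], [0.24, -0.971, 0.001], [0.0, -0.001, -1.0]]
ft_force: [0.6, 1.0, -1.9]
grip_width: 0.0327
gripper_force: 40.3
time_s: 14.05
position: [0.5127, -0.3166, 0.2996]
tool_rot: [[0.97, 0.243, 0.001], [0.243, -0.97, 0.001], [0.001, -0.001, -1.0]]
ft_force: [0.5, 0.4, -1.6]
grip_width: 0.033
gripper_force: 40.3
[-0.009 -0.007  0.007 -0.005  0.051  3.921]
```

```bash
python3 -m creep '0 0 0 0 0.05 0.4 26;0 0 0 0 0.05 0.9 26;0 0 0 0 0.05 1.5 26;0 0 0 0 0.05 2.1 26;0 0 0 0 0.05 2.6 26;0 0 0 0 0.05 3.1 26;0 0 0 0 0.05 3.4 26;0 0 0 0 0.05 3.6 26;0 0 0 0 0.05 3.75 26;0 0 0 0 0.05 3.83 26;0 0 0 0 0.05 3.83 26;0 0 0 0 0.05 3.83 26'
python3 -m creep '0 0 0 0 0 0.02 26;0 0 0 0 0 0.04 26;0 0 0 0 0 0.06 26;0 0 0 0 0 0.06 26'
```

```text
time_s: 15.25
position: [0.5133, -0.3188, 0.1854]
tool_rot: [[0.97, 0.242, 0.002], [0.242, -0.97, 0.0], [0.002, 0.0, -1.0]]
ft_force: [-0.3, 0.4, 0.3]
grip_width: 0.0334
gripper_force: 40.3
time_s: 15.65
position: [0.5132, -0.3187, 0.1831]
tool_rot: [[0.97, 0.242, 0.001], [0.242, -0.97, 0.001], [0.001, -0.0, -1.0]]
ft_force: [0.4, -0.0, -0.8]
grip_width: 0.033
gripper_force: 40.3
```

```bash
python3 -m creep '0 0 0 0 0 0.02 26;0 0 0 0 0 0.04 26;0 0 0 0 0 0.04 26;0 0 0 0 0 0.04 26'; python3 -m creep '0 0 0 0 0 0.01 26;0 0 0 0 0 0.02 26;0 0 0 0 0 0.02 26'
```

```text
time_s: 16.05
position: [0.5132, -0.3187, 0.182]
tool_rot: [[0.97, 0.242, 0.001], [0.242, -0.97, 0.001], [0.001, -0.0, -1.0]]
ft_force: [-0.2, 1.3, 1.5]
grip_width: 0.0329
gripper_force: 40.4
time_s: 16.35
position: [0.5132, -0.3187, 0.182]
tool_rot: [[0.97, 0.242, 0.002], [0.242, -0.97, 0.0], [0.002, 0.0, -1.0]]
ft_force: [-2.4, 1.3, 7.0]
grip_width: 0.0331
gripper_force: 41.1
```

The bead touches the floor at 7 N. Release gently and leave.

```bash
python3 -m creep '0 0 0 0 0 0 33;0 0 0 0 0 0 36;0 0 0 0 0 0 42;0 0 0 0 0 0 48;0 0 0 0 0 0 48;0 0 0 0 0 -0.3 48;0 0 0 0 0 -1 48;0 0 0 0 0 -2 48;0 0 0 0 0 -3.2 48;0 0 0 0 0 -4.5 48;0 0 0 0 0 -5.5 48;0 0 0 0 0 -5.5 48'
python3 -m creep '0 0 0 -1 1 0 48;0 0 0 -2.2 2.2 0 48;0 0 0 -3.4 3.4 0 48;0 0 0 -4.4 4.4 0 48;0 0 0 -4.8 4.8 0 48;0 0 0 -4.8 4.8 0 48;0 0 0 -4.8 4.8 0 48'
python3 - <<'E'
from h import *
s=get_image("side");t=get_image("top")
f=lambda a:cv2.resize(a,(400,400),interpolation=cv2.INTER_CUBIC)
cv2.imwrite("pics/end.png",np.hstack([f(s["image"][90:290,220:420]),f(t["image"][110:290,260:440])]))
E
```

```text
time_s: 17.55
position: [0.5131, -0.3187, 0.3516]
tool_rot: [[0.97, 0.243, 0.008], [0.243, -0.97, -0.006], [0.006, 0.007, -1.0]]
ft_force: [0.1, -0.6, 0.3]
grip_width: 0.0479
gripper_force: 0.0
time_s: 18.25
position: [0.4086, -0.4927, 0.3458]
tool_rot: [[0.97, 0.243, 0.001], [0.243, -0.97, 0.002], [0.001, -0.002, -1.0]]
ft_force: [0.1, 0.6, -0.7]
grip_width: 0.0481
gripper_force: 0.0
```

View pics/end.png

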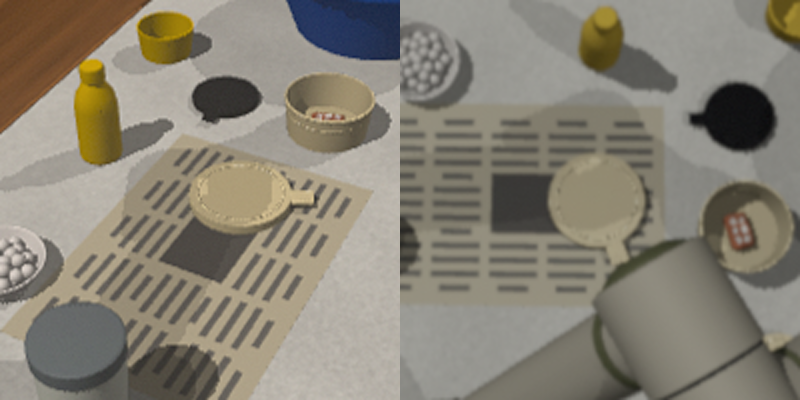

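The bead lies on the tub floor at (738,230), the lid is flat on the newspaper at (597,200), and nothing else has moved.

```bash
python3 -c "
from rig import job
print(job.close_job())"
```

```text
the job is handed in; nothing more can be done
None
```

The job is handed in after about 18 s of robot time: I tipped the lid about 20° on its far edge and laid it flat on the newspaper, then set the bead gently on the floor of the open tub; the bystanders look untouched in the last pictures.

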